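Snap the retaining cap onto the spool stand and keep it pressed

TASK

Pick up the orange cap by its knob and lower it over the spindle of the spool stand until you feel it come to rest on the sprung beads; pause there a moment. Then push it straight down until it clicks past the beads and is fully home, keep pushing firmly after the force drops, and finish with the gripper still holding the knob and pressing the cap down (do not let go). Leave the spool on its stand and do not shift the mug of pencils, the craft punch or the clear box and its sliding door.

Things in the scene. Friction and masses are not known exactly. Their poses are not given: they have to be found in the camera images.
- cap: orange plastic snap cap, loose, upright on the counter, round about its z axis, 50 mm tall, about 40 g. Origin: centre of its underside. Skirt 38 mm across, 0 to 28 mm high, with a flat shoulder. Hollow from below: mouth 20 mm across for the lowest 3 mm (the snap lip), then a bore 26 mm across up to a ceiling 24.5 mm above the underside
- cap_knob (a point): centre of the flat top of the cap's round knob, 50 mm above the cap's origin. The knob, 24 mm across, stands on the shoulder from 28 to 50 mm high; grip it here from above, fingertips down to the shoulder
- stand: spool stand fixed to the counter, upright: dark wooden disc foot 84 mm across, slim aluminium spindle (14 mm) at its centre. Origin on the spindle axis, 14 mm below the foot's top; its height over the counter varies from 0 to 12 mm (the foot shows 14 to 26 mm). Spindle head: polished, slippery, 17 mm across from 73 to 90 mm above the origin, then a cone to 8 mm across at 98 mm
- stand_tip (a point): tip of the spindle, on its axis, 98 mm above the stand's origin. When the cap is fully home its ceiling rests on this tip, its underside 73.5 mm above the stand's origin, and the beads hold it there
- stand_beads (a point): on the spindle axis, 82 mm above the stand's origin: level of four sprung steel beads that bulge from the head, 24 mm across in all, and give way inwards. A centred cap first rests on them with its underside at about 87 mm; pushing takes a force that rises over some mm to roughly 8 to 15 N, then drops and the cap is drawn down (the click)
- spool: wooden spool 44 mm across and 56 mm tall, blue in the middle, loose on the spindle and resting on the foot of the stand; origin: centre of its underside. Its top is 70 mm above the stand's origin, 3.5 mm below the cap when home
- mug: blue ceramic mug 82 mm across and 95 mm tall with pencils that reach about 180 mm high, handle at its +y side; origin: centre of its underside. Bystander
- punch: plastic craft punch, blue body 62 x 42 mm with a white press on top, 41 mm tall; origin: centre of its underside. Bystander
- case: clear acrylic storage box 150 (x) x 140 (y) x 114 mm tall, fixed to the counter, with a sliding door on its -x face; origin: centre of its underside. Bystander
- door_pull (a point): white pull of the clear box's sliding door, 60 mm high; the door slides along y. Bystander
Not all that is in view belongs to the job. There is more than one size of the cap; the one meant has the size given above. There is more than one size of the spool; the one meant has the size given above.

How it is judged (in metres and radians):
On the way, in this order (a step that is already met when the one before it is completed fails the run):
1. the cap is gripped and lifted clear of the counter (height (world z) of cap above 0.03 m and contact force between the fingers and cap above 1 N), for 0.1 s.
2. the gripped cap rests on the beads, not yet pushed past them (horizontal distance between cap and stand below 0.003 m and angle between cap's own z axis and vertical below 0.08 rad and z of cap in the frame of stand between 0.0805 and 0.0895 m and contact force between cap and stand above 1 N and contact force between the fingers and cap above 1 N), for 0.2 s.
3. the cap has clicked past the beads and is home (horizontal distance between cap and stand below 0.003 m and angle between cap's own z axis and vertical below 0.08 rad and z of cap in the frame of stand between 0.0705 and 0.0755 m), for 0.1 s.
At the end, for the whole second after the job is handed in: Cap home on the spindle (within 2 mm of home height, 3 mm of its axis, upright within 0.08 rad), still, gripped and pressed onto the stand with over 4 N; spool on the stand's foot; mug and punch within 20 mm and door pull within 15 mm of where they were (all of step 3 and contact force between cap and stand above 4 N and contact force between the fingers and cap above 4 N and linear speed of cap below 0.02 m/s and horizontal distance between spool and stand below 0.006 m and z of spool in the frame of stand below 0.018 m and distance of each of mug, punch from where it was at the start of the episode below 0.02 m and distance of door_pull from where it was at the start of the episode below 0.015 m); the arm keeps its last pose, push and grip.
It fails at once if the mug is shoved or knocked over (distance of mug from where it was at the start of the episode above 0.03 m or angle between mug's own z axis and vertical above 0.3 rad).
It fails at once if the craft punch is shoved away (distance of punch from where it was at the start of the episode above 0.03 m).
It fails at once if the clear box's door is slid (distance of door_pull from where it was at the start of the episode above 0.02 m).
It also fails if it takes over 54 s, if anything falls off the work surface, if the arm or the gripper's body presses on something with over 40 N, if the wrist force passes 120 N, or if a joint passes its speed limit or range.

ROBOT

A 6-joint arm with a two-finger parallel gripper is mounted at the origin on the work surface. World frame = base frame: x ahead of the robot, y to its left, z up, the work surface at z = 0. Lengths are in m, angles in degrees, forces in N, time in s.
With the tool pointing down it reaches from about 0.35 to 0.925 m from the base axis. Payload 6.4 kg.
Tool frame: the origin (TCP) lies at the very end of the fingers, on their centre line; the grasp point (between the pads) lies ctrl.grasp_offset behind it (ctrl.grasp_offset is the distance from the TCP to the grasp point, in m); z points along the fingers, y is the line along which they close (so a half turn about z gives the same grasp; the last joint's range is limited). The gripper opens to 94 mm and grips with 3 to 60 N. Pads are 16 mm wide; open, the fingers measure 119 mm over their backs; the gripper's body (75 mm by 177 mm) begins 78 mm behind the grasp point.
Start: joints at [61.587, 14.043, 89.255, -0, 76.702, -9.975], TCP at [0.206, 0.617, 0.205] pointing down, gripper open.
Joint ranges: [-179.41, 179.41], [-58.25, 129.5], [7.25, 145.43], [-54.29, 234.29], [11.92, 165.04], [-157.13, 157.13]. Speed limits (degrees/s): [147.25, 147.25, 180, 180, 180, 180].

INTERFACE

Orientations are given as a 3x3 rotation matrix whose columns are the frame's x, y, z axes.
In Python, from cell import sensors, viewer, order, ctrl gives the robot as it stands.
- The arm moves only by the tool servo_tool, never from a script. Its arguments are lists of equal length, an entry for each row: "travel": the shift along the tool's x, y, z in mm, a list of three; "delta_rot": the turn, a rotation vector about the tool's x, y, z in degrees, a list of three; "claw": the finger opening in mm, from 0 to 94. In form: {"travel": [[x, y, z], ...], "delta_rot": [[ax, ay, az], ...], "claw": [claw, ...]}. A call has 1 to 20 rows; each row shifts and turns the commanded pose from where the row before left it, along the tool's axes as they then stand; what a row does not reach is not made up. A row lasts 1/8 s, in which the tool goes at most 62.5 mm and 10.7 degrees, less where a joint would pass 70% of its speed; a pose out of reach is approached as far as the arm can. A call is refused whole if a number of a shift passes 62.5 or a number of a turn 10.7, either way. A call with a gripper value outside its range is refused whole. The fingers move at their own pace and stop on an object; "newtons" is the grip in N (left out, the last holds). Time passes only in rows, so rows that do not move let the fingers close. It gives the time, the measured TCP pose, the force, the opening and the grip force at its end, in the units of the state.
- sensors.state(): the state, without advancing time (a new reading comes with each control period).
- viewer.read_camera(name): name is "side" or "top"; returns (picture, depth): 420x560x3 uint8, red, green, blue; 420x560 float32, m along the optical axis (not along the pixel's ray), 0 where there is no reading.
- viewer.get_calibration(name): a dict with "vertical_fov" (degrees; the focal length in pixels is half the picture's height over the tangent of half this angle, whatever the lens; pixels are square), "cx", "cy" (the principal point, pixels), "dist_coeffs" ([k1, k2, p1, p2, k3] as OpenCV has them; the pictures are not rectified), "view" (4x4, takes a point from world to camera coordinates). Camera axes: x right, y up, looking along -z (the intrinsics and any distortion apply to the point x, -y, -z); pixel columns grow to the right and rows downward; lengths in m; the calibration is good to about 2 mm. A picture is of the moment at which its call begins. get_calibration takes no time and is no camera call.
- order.hand_in(): hands the job in; it is judged then, once.
The state is a dict: "time": time; "joints": joint angles; "qd": joint speeds; "joint_efforts": joint torques, N m; "tool_pos": TCP position; "tool_rot": TCP orientation; "ft_force": force on the tool from outside, world axes, zero at the start; "ft_torque": the same for the moment, N m; "opening": finger opening in m; "grip_force": force on a finger pad.
Only numpy, scipy, OpenCV 4.12 (cv2) and the standard library are available. Lean on these libraries where they do the work, as an engineer would, in place of code of your own. Each camera call takes 0.05 s, during which the arm holds its last target. There are 200 camera calls.

## Working session

There is one attempt and no reset: what is moved stays moved. The work goes in short steps, Python scripts to look and compute and a tool call to move; the robot and the scene stay as the last step left them, time stands still between calls to the robot, and variables do not carry over. Pictures are saved under pics/ and viewed, at most 10 in all, crops included, and the job is handed in when it is done.

Besides the shell and the picture viewer there is one more tool, called as name(argument=value, ...), one argument or row to a line, values as JSON. servo_tool: Moves the arm, as the interface text tells. Its arguments: {"type":"object","properties":{"travel":{"type":"array"},"delta_rot":{"type":"array"},"claw":{"type":"array"},"newtons":{"type":"number"}},"required":["travel","delta_rot","claw"]}

```bash
mkdir -p pics; cat > h.py <<'E'
import numpy as np, cv2
from cell import sensors, viewer, order, ctrl
def cal(n):
    c=viewer.get_calibration(n); f=210/np.tan(np.radians(c["vertical_fov"])/2)
    K=np.array([[f,0,c["cx"]],[0,f,c["cy"]],[0,0,1]]); return K,np.array(c["dist_coeffs"],float),np.array(c["view"])
def ray(n,uv):
    K,d,V=cal(n); p=cv2.undistortPoints(np.array(uv,float).reshape(-1,1,2),K,d)[:,0]
    r=np.c_[p[:,0],-p[:,1],-np.ones(len(p))]; R=V[:3,:3]; return -R.T@V[:3,3], r@R
def plane(n,uv,z):
    o,d=ray(n,uv); return o+d*((z-o[2])/d[:,2])[:,None]
def proj(n,P):
    K,d,V=cal(n); P=np.atleast_2d(P); c=P@V[:3,:3].T+V[:3,3]; c=c*[1,-1,-1]
    return cv2.projectPoints(c,np.zeros(3),np.zeros(3),K,d)[0][:,0]
def cloud(n,dep):
    v,u=np.mgrid[:420,:560]; o,d=ray(n,np.c_[u.ravel(),v.ravel()]); return (o+d*dep.reshape(-1,1)).reshape(420,560,3)
E
python3 - <<'E'
from h import *
s=sensors.state(); print(s["time"],s["tool_pos"],s["tool_rot"],s["opening"],ctrl.grasp_offset)
for n in("side","top"):
    a,d=viewer.read_camera(n); cv2.imwrite(f"pics/{n}0.png",a[:,:,::-1]); np.savez(n+"0",a=a,d=d); print(n,cal(n),ray(n,[[280,210]])[0],(d>0).mean())
E
```

```text
0.0 [0.20531124 0.61610575 0.20436906] [[-9.48648150e-01  3.16331901e-01 -9.02926303e-04]
 [ 3.16333011e-01  9.48646783e-01 -1.64566248e-03]
 [ 3.35982591e-04 -1.84678007e-03 -9.99998238e-01]] 0.09398650394855243 0.0188
side (array([[395.10532835,   0.        , 280.16089602],
       [  0.        , 395.10532835, 201.45230595],
       [  0.        ,   0.        ,   1.        ]]), array([0.01785633, 0.        , 0.        , 0.        , 0.        ]), array([[-0.95794282, -0.28665015,  0.0133135 ,  0.57387153],
       [ 0.148893  , -0.45684642,  0.87699614, -0.20052427],
       [-0.24530885,  0.84209444,  0.48031295, -0.90047107],
       [ 0.        ,  0.        ,  0.        ,  1.        ]])) [0.35869925 0.83117325 0.60072668] 0.9962244897959184
top (array([[544.76653293,   0.        , 282.69867337],
       [  0.        , 544.76653293, 217.5830342 ],
       [  0.        ,   0.        ,   1.        ]]), array([-0.18422228,  0.        ,  0.        ,  0.        ,  0.        ]), array([[ 1.53799422e-03, -9.99960068e-01, -8.80325075e-03,
        -1.54735188e-02],
       [ 9.89050312e-01,  2.21991492e-04,  1.47578556e-01,
        -6.03970121e-01],
       [-1.47570708e-01, -8.93383287e-03,  9.89011159e-01,
        -1.72096737e+00],
       [ 0.00000000e+00,  0.00000000e+00,  0.00000000e+00,
         1.00000000e+00]])) [ 0.34341626 -0.03071366  1.79105276] 0.995812074829932
```

View pics/side0.png

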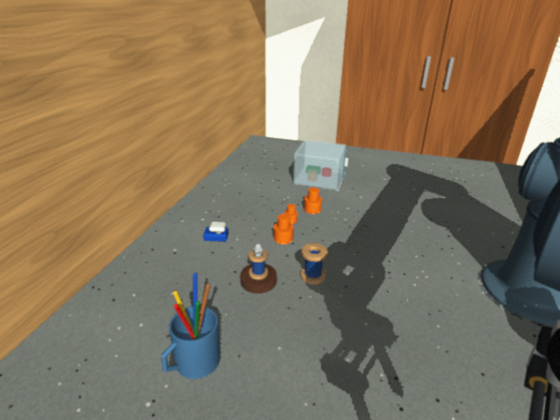

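View pics/top0.png

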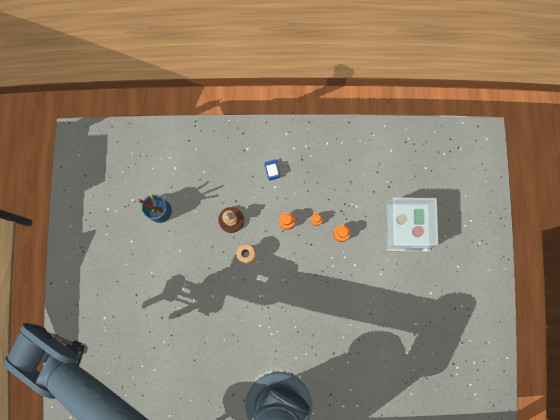

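Side view: the caps are at (284,231), (292,213) and (314,202), the stand at (258,275), a bare spool at (313,262), the mug at (196,345) and the punch at (216,232). Top view: the orange cap candidates are at (287,221), (316,219, clearly small) and (342,233), and the stand is at (231,219). Next I measure each cap's size.

```bash
cat >> h.py <<'E'
def orange(a):
    h=cv2.cvtColor(a,cv2.COLOR_RGB2HSV); return ((h[...,0]>4)&(h[...,0]<16)&(h[...,1]>215)&(h[...,2]>90)).astype(np.uint8)
E
python3 - <<'E'
from h import *
for n in("side","top"):
    z=np.load(n+"0.npz"); a,d=z["a"],z["d"]; C=cloud(n,d); m=orange(a)
    k,L,S,c=cv2.connectedComponentsWithStats(m)
    for i in range(1,k):
        if S[i,4]<25 : continue
        P=C[L==i]; hi=np.percentile(P[:,2],97); t=P[P[:,2]>hi-.006]
        print(n,S[i],c[i].round(1),"maxz",P[:,2].max().round(4),hi.round(4),"top",t.mean(0).round(4),len(t), "xy rng",P.min(0).round(3),P.max(0).round(3))
    # stand region heights
    x0,y0,w,h=(235,235,50,60) if n=="side" else (212,200,40,40)
    P=C[y0:y0+h,x0:x0+w].reshape(-1,3); print("stand max",P[P[:,2].argsort()[-8:]].round(4).tolist())
    cr=a[185:305,190:350] if n=="side" else a[185:275,210:370]
    cv2.imwrite(f"pics/crop_{n}.png",cv2.resize(cr[:,:,::-1],None,fx=5,fy=5,interpolation=cv2.INTER_CUBIC))
E
```

```text
side [305 188  16  25 310] [312.5 201.3] maxz 0.6007 0.0689 top [ 0.5529 -0.1738  0.0795] 44 xy rng [ 0.359 -0.216  0.003] [0.582 0.831 0.601]
side [274 205  23  38 541] [285.2 225.5] maxz 0.6007 0.0695 top [0.5864 0.0137 0.0897] 74 xy rng [ 0.359 -0.129  0.002] [0.622 0.831 0.601]
stand max [[0.3587, 0.8312, 0.6007], [0.3587, 0.8312, 0.6007], [0.3587, 0.8312, 0.6007], [0.3587, 0.8312, 0.6007], [0.3587, 0.8312, 0.6007], [0.3587, 0.8312, 0.6007], [0.3587, 0.8312, 0.6007], [0.3587, 0.8312, 0.6007]]
stand max [[0.3434, -0.0307, 1.7911], [0.3434, -0.0307, 1.7911], [0.3434, -0.0307, 1.7911], [0.3434, -0.0307, 1.7911], [0.3434, -0.0307, 1.7911], [0.3434, -0.0307, 1.7911], [0.3434, -0.0307, 1.7911], [0.3434, -0.0307, 1.7911]]
```

View pics/crop_side.png

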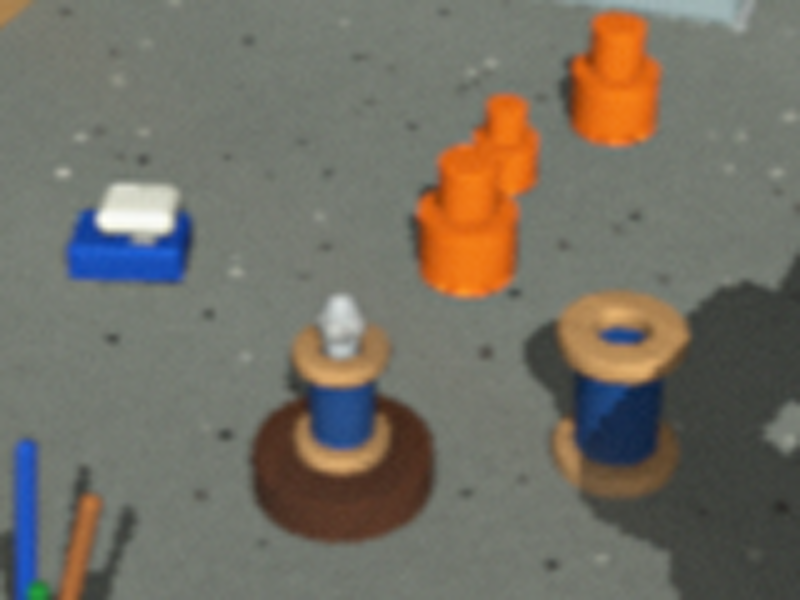

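View pics/crop_top.png

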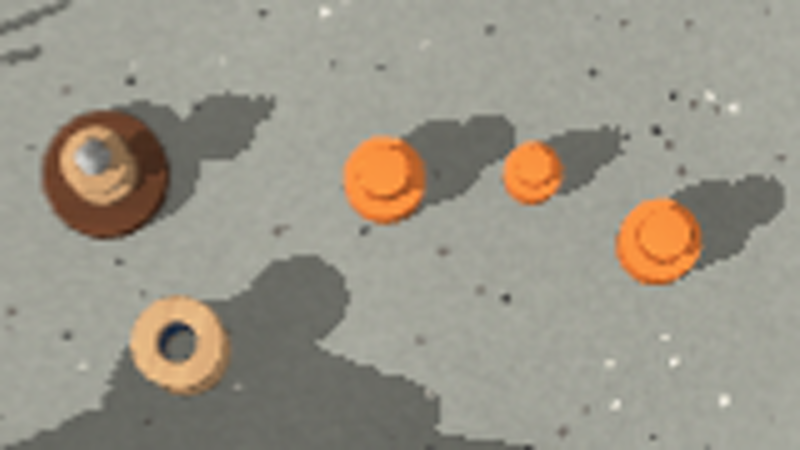

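Against the 84 mm foot, the caps at top (287,221) and (342,233) measure about 52 mm across. The middle one at top (316,219) / side (292,206) measures about 38 mm, so that is my choice. The spool already on the stand is the 44 mm one. Next I triangulate.

```bash
cat >> h.py <<'E'
def tri(us,ut):
    A=[];b=[]
    for n,u in(("side",us),("top",ut)):
        o,d=ray(n,[u]); d=d[0]/np.linalg.norm(d[0]); M=np.eye(3)-np.outer(d,d); A.append(M); b.append(M@o)
    p=np.linalg.lstsq(np.vstack(A),np.hstack(b),rcond=None)[0]
    return p, [np.linalg.norm(A[i]@p-b[i]) for i in(0,1)]
E
python3 - <<'E'
from h import *
z={n:np.load(n+"0.npz") for n in("side","top")}
f=lambda x,y,o:((x+.5)/5-.5+o[0],(y+.5)/5-.5+o[1])
S,T=(190,185),(210,185)
print("cap knob",tri(f(507,104,S),f(536,158,T)))
print("big1 knob",tri(f(467,160,S),f(386,173,T)))
print("big3 knob",tri(f(620,22,S),f(665,235,T)))
print("tip",tri(f(341,297,S),f(93,150,T)))
print("spooltop",tri(f(341,352,S),f(97,162,T)))
# top-view small cap skirt and foot
a,d=z["top"]["a"],z["top"]["d"];h=cv2.cvtColor(a,cv2.COLOR_RGB2HSV)
C=cloud("top",d)
for nm,(x0,y0,x1,y1) in dict(cap=(306,210,326,229),big1=(275,208,299,232),big3=(328,222,354,246)).items():
    m=np.zeros((420,560),np.uint8); m[y0:y1,x0:x1]=((h[...,0]<18)&(h[...,1]>150)&(h[...,2]>120))[y0:y1,x0:x1]
    v,u=np.nonzero(m); e=cv2.minEnclosingCircle(np.c_[u,v].astype(np.float32)); P=C[m>0]; print(nm,m.sum(),u.mean(),v.mean(),e,"eqdiam mm",2*np.sqrt(m.sum()/np.pi)*1.76/545*1e3,"depth z pct",np.percentile(P[:,2],[5,50,95]).round(4))
    cc=plane("top",[[u.mean(),v.mean()]],.028); print(cc)
m=np.zeros((420,560),np.uint8);r=(slice(200,240),slice(212,250)); m[r]=((d>0)&(h[...,1]>90)&((h[...,0]<20)|(h[...,0]>170)))[r]
v,u=np.nonzero(m);print("foot",m.sum(),cv2.minEnclosingCircle(np.c_[u,v].astype(np.float32)),2*np.sqrt(m.sum()/np.pi)*1.77/545*1e3)
P=C[m>0];print(np.percentile(P[:,2],[5,20,50,80,95]).round(4)); F=P[P[:,2]<.045]; print("foot bbox",F.min(0),F.max(0),np.median(F[:,2]))
d=z["side"]["d"];C=cloud("side",d)
for nm,(x0,y0,x1,y1) in dict(cap=(287,203,297,211),tip=(254,240,264,254),big1=(279,214,291,222)).items():
    P=C[y0:y1,x0:x1].reshape(-1,3);print(nm,np.sort(P[:,2])[-12:].round(4))
E
```

```text
cap knob (array([ 0.60652135, -0.12562588,  0.04767809]), [np.float64(0.0015818961124383054), np.float64(0.0015818961124383548)])
big1 knob (array([ 0.59795971, -0.02780231,  0.06671974]), [np.float64(0.002498987178892838), np.float64(0.002498987178893285)])
big3 knob (array([ 0.5564395 , -0.20608618,  0.06888681]), [np.float64(0.001206339359635642), np.float64(0.0012063393596351527)])
tip (array([0.60508556, 0.15617686, 0.10059518]), [np.float64(2.320003067287207e-05), np.float64(2.3200030673458112e-05)])
spooltop (array([0.60345826, 0.15709247, 0.07144856]), [np.float64(0.001633334476387527), np.float64(0.0016333344763870797)])
cap 109 315.9633027522936 219.29357798165137 ((316.1944580078125, 219.36111450195312), 6.050940990447998) eqdiam mm 38.043851153089115 depth z pct [0.0149 0.0311 0.0535]
[[ 0.60084886 -0.12361775  0.028     ]]
big1 212 286.4481132075472 220.53301886792454 ((286.5, 220.625), 8.39001178741455) eqdiam mm 53.056568170587425 depth z pct [0.0289 0.0433 0.0748]
[[ 0.59673297 -0.02706214  0.028     ]]
big3 222 341.3378378378378 233.0045045045045 ((341.2105407714844, 233.07894897460938), 8.547065734863281) eqdiam mm 54.293484119501294 depth z pct [0.0221 0.0434 0.0733]
[[ 0.55564954 -0.20620598  0.028     ]]
foot 449 ((231.0, 219.5), 12.659089088439941) 77.65241983039043
[0.0128 0.018  0.0235 0.0718 0.0801]
foot bbox [ 0.56078871  0.11642828 -0.00368389] [0.64392042 0.19586013 0.03643421] 0.021391895982499687
cap [0.0494 0.0494 0.0495 0.0497 0.0497 0.0498 0.0501 0.0502 0.0503 0.0504
 0.0508 0.0513]
tip [0.1018 0.1021 0.1025 0.1026 0.1028 0.1028 0.103  0.1041 0.1042 0.1045
 0.1045 0.1048]
big1 [0.0695 0.0696 0.0696 0.0698 0.0698 0.07   0.07   0.07   0.0702 0.0704
 0.0704 0.0707]
```

servo_tool(
  travel=[
    [-38.3, -36, 4.6],
    [-38.3, -36, 4.6],
    [-38.3, -36, 4.6],
    [-38.3, -36, 4.6],
    [-38.3, -36, 4.6],
    [-38.3, -36, 4.6],
    [-38.3, -36, 4.6],
    [-38.3, -36, 4.6],
    [-38.3, -36, 4.6],
    [-38.3, -36, 4.6],
    [-38.3, -36, 4.6],
    [-38.3, -36, 4.6],
    [-38.3, -36, 4.6],
    [-38.3, -36, 4.6],
    [-38.3, -36, 4.6],
    [-38.3, -36, 4.6],
    [0, 0, 0],
    [0, 0, 0],
    [0, 0, 0],
  ],
  delta_rot=[
    [0, 0, 0],
    [0, 0, 0],
    [0, 0, 0],
    [0, 0, 0],
    [0, 0, 0],
    [0, 0, 0],
    [0, 0, 0],
    [0, 0, 0],
    [0, 0, 0],
    [0, 0, 0],
    [0, 0, 0],
    [0, 0, 0],
    [0, 0, 0],
    [0, 0, 0],
    [0, 0, 0],
    [0, 0, 0],
    [0, 0, 0],
    [0, 0, 0],
    [0, 0, 0],
  ],
  claw=[50, 50, 50, 50, 50, 50, 50, 50, 50, 50, 50, 50, 50, 50, 50, 50, 50, 50, 50],
)

```text
time: 2.48
tool_pos: [0.6042, -0.1223, 0.1318]
tool_rot: [[-0.949, 0.315, -0.0], [0.315, 0.949, 0.0], [0.001, 0.0, -1.0]]
ft_force: [-0.3, -0.1, 0.6]
opening: 0.05
grip_force: 0.0
```

```bash
python3 - <<'E'
from h import *
s=sensors.state(); print(s["tool_pos"])
a,d=viewer.read_camera("side"); np.savez("side1",a=a,d=d)
cv2.imwrite("pics/side1.png",cv2.resize(a[125:245,220:380,::-1],None,fx=5,fy=5,interpolation=cv2.INTER_CUBIC))
p=s["tool_pos"]; print((proj("side",[p,p+[0,0,-.1],[.604,-.1245,.05]])-[220,125]+.5)*5)
E
```

```text
[ 0.6042085  -0.12228115  0.13178682]
[[361.17659751 274.25103362]
 [356.41337497 431.38909506]
 [358.62484428 402.0177586 ]]
```

View pics/side1.png

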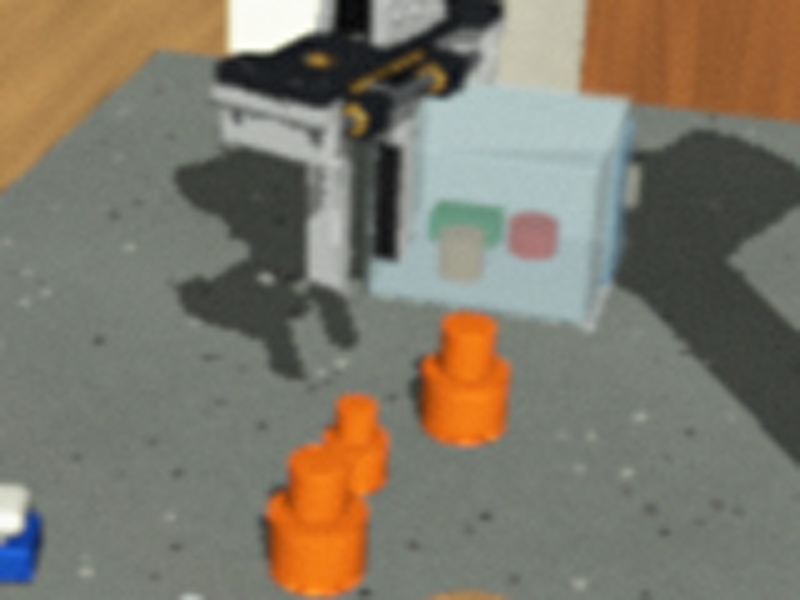

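The side crop shows the fingertips at (330,285) and (388,258), straddling the knob axis at (357,403), which agrees with the projection. I'll descend and grip.

servo_tool(
  travel=[
    [-0.7, -2, 15],
    [0, 0, 15],
    [0, 0, 15],
    [0, 0, 15],
    [0, 0, 15],
    [0, 0, 12],
    [0, 0, 8],
    [0, 0, 5],
    [0, 0, 2.6],
    [0, 0, 0],
    [0, 0, 0],
    [0, 0, 0],
    [0, 0, 0],
    [0, 0, 0],
    [0, 0, 0],
    [0, 0, 0],
    [0, 0, 0],
  ],
  delta_rot=[
    [0, 0, 0],
    [0, 0, 0],
    [0, 0, 0],
    [0, 0, 0],
    [0, 0, 0],
    [0, 0, 0],
    [0, 0, 0],
    [0, 0, 0],
    [0, 0, 0],
    [0, 0, 0],
    [0, 0, 0],
    [0, 0, 0],
    [0, 0, 0],
    [0, 0, 0],
    [0, 0, 0],
    [0, 0, 0],
    [0, 0, 0],
  ],
  claw=[50, 50, 50, 50, 50, 50, 50, 50, 50, 50, 50, 10, 10, 10, 10, 10, 10],
  newtons=40,
)

```text
time: 4.65
tool_pos: [0.6048, -0.1257, 0.0293]
tool_rot: [[-0.949, 0.316, 0.0], [0.316, 0.949, -0.0], [-0.0, 0.0, -1.0]]
ft_force: [-0.1, 0.8, 0.1]
opening: 0.023
grip_force: 40.0
```

servo_tool(
  travel=[
    [0, 0, -5],
    [0, 0, -15],
    [0, 0, -25],
    [0, 0, -35],
    [0, 0, -35],
    [0, 0, -35],
    [0, 0, 0],
    [15, 44.5, 0],
    [15, 44.5, 0],
    [15, 44.5, 0],
    [15, 44.5, 0],
    [15, 44.5, 0],
    [14, 44.5, 0],
    [0, 0, 0],
    [0, 0, 0],
    [0, 0, 0],
  ],
  delta_rot=[
    [0, 0, 0],
    [0, 0, 0],
    [0, 0, 0],
    [0, 0, 0],
    [0, 0, 0],
    [0, 0, 0],
    [0, 0, 0],
    [0, 0, 0],
    [0, 0, 0],
    [0, 0, 0],
    [0, 0, 0],
    [0, 0, 0],
    [0, 0, 0],
    [0, 0, 0],
    [0, 0, 0],
    [0, 0, 0],
  ],
  claw=[10, 10, 10, 10, 10, 10, 10, 10, 10, 10, 10, 10, 10, 10, 10, 10],
)

```text
time: 6.65
tool_pos: [0.6047, 0.1544, 0.1788]
tool_rot: [[-0.948, 0.318, -0.001], [0.318, 0.948, -0.0], [0.001, -0.0, -1.0]]
ft_force: [-0.0, 0.4, -0.8]
opening: 0.0227
grip_force: 40.0
```

```bash
python3 - <<'E'
from h import *
s=sensors.state(); p=s["tool_pos"]; print(p,s["opening"],s["grip_force"])
a,d=viewer.read_camera("side"); np.savez("side2",a=a,d=d)
cv2.imwrite("pics/side2.png",cv2.resize(a[195:305,200:320,::-1],None,fx=5,fy=5,interpolation=cv2.INTER_CUBIC))
q=lambda P:(proj("side",P)-[200,195]+.5)*5
print(q([p,p-[0,0,.0293],p-[0,0,.0013]]),"\ntip",q([[.605,.1562,.101],[.605,.1562,.03]]))
K=orange(a);v,u=np.nonzero(K[180:270,230:290]);print(u.min()+230,u.max()+230,v.min()+180,v.max()+180)
for r in range(v.min()+180,v.max()+181,2): c=np.nonzero(K[r,230:290])[0]+230; print(r,c.min() if len(c) else 0,c.max() if len(c) else 0)
E
```

```text
[0.60472224 0.15442525 0.17881733] 0.022730895066789623 39.998082518577576
[[291.09775013  92.19396319]
 [292.04714171 151.18509146]
 [291.14062796  94.85339041]] 
tip [[291.60167501 246.79276007]
 [293.71656785 375.16253002]]
250 289 203 242
203 259 261
205 259 262
207 259 262
209 259 262
211 259 262
213 259 264
215 259 286
217 250 288
219 251 288
221 251 288
223 251 288
225 251 289
227 253 289
229 256 289
231 275 289
233 275 289
235 275 289
237 275 289
239 275 289
241 277 289
```

View pics/side2.png

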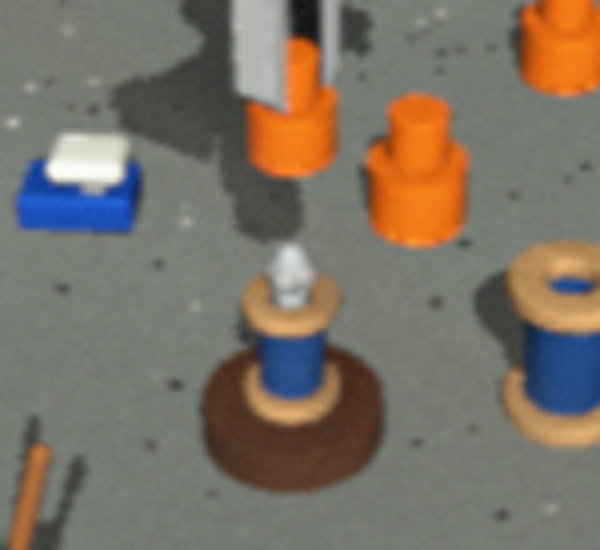

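The side crop shows the gripped cap upright, skirt centred at (293,130), over the spindle tip at (291,245). The lateral error is at most about 1 mm, so I'll measure it at sub-pixel level.

```bash
python3 - <<'E'
from h import *
a=np.load("side2.npz")["a"].astype(float); 
def mid(sig,x0,pos=True):
    s=sig-np.median(np.r_[sig[:3],sig[-3:]]); s=s if pos else -s
    m=np.nonzero(s>s.max()/2)[0]; i,j=m[0],m[-1]; h=s.max()/2
    L=i-(s[i]-h)/(s[i]-s[i-1]); R=j+(s[j]-h)/(s[j]-s[j+1]); return x0+L,x0+R,x0+(L+R)/2
for r in(222,224,226): print("cap",r,mid(a[r,240:272,0]-a[r,240:272,2],240))
for r in(284,): print("foot",r,mid(a[r-2:r+3,228:290].mean(0)[:,1],228,False))
for r in(278,280): print("foot",r,mid(a[r,228:290,1],228,False))
for r in(246,247,248,249): print("head",r,a[r,250:268].mean(1).round().astype(int))
print("pred cap/foot u", proj("side",[[.6047,.1544,.16],[.605,.156,.02],[.605,.156,.1],[.607,.156,.1]]).round(2).tolist())
t=np.load("top0.npz")["a"]; h=cv2.cvtColor(t,cv2.COLOR_RGB2HSV)
print("top V/S rows"); 
for r in range(211,222): print(r,h[r,216:248,2].tolist())
E
```

```text
cap 222 (np.float64(249.68571428571428), np.float64(266.35064935064935), np.float64(258.0181818181818))
cap 224 (np.float64(249.86971830985917), np.float64(266.2871621621622), np.float64(258.07844023601064))
cap 226 (np.float64(249.94927536231884), np.float64(266.0733333333333), np.float64(258.01130434782607))
foot 284 (np.float64(240.62179487179486), np.float64(275.26666666666665), np.float64(257.9442307692308))
foot 278 (np.float64(239.85), np.float64(276.3787878787879), np.float64(258.11439393939395))
foot 280 (np.float64(240.00714285714287), np.float64(276.3984375), np.float64(258.20279017857143))
head 246 [123 123 120 121 130 160 194 216 218 203 178 142 118 118 119 123 122 122]
head 247 [124 124 120 125 142 170 196 211 213 203 186 153 125 117 122 124 124 122]
head 248 [122 127 124 134 156 175 194 206 205 203 189 168 140 120 119 121 121 121]
head 249 [123 122 119 130 151 168 191 201 201 200 198 182 153 125 118 119 120 120]
pred cap/foot u [[257.86, 220.56], [258.33, 272.94], [257.86, 244.18], [257.0, 244.02]]
top V/S rows
211 [162, 161, 164, 165, 163, 141, 123, 119, 108, 168, 212
[... 976 characters left out ...]
, 135, 138, 128, 115, 84, 71, 69, 70, 70, 71, 72, 96, 103, 104, 106]
218 [164, 162, 129, 109, 110, 110, 188, 223, 222, 195, 200, 189, 165, 127, 97, 112, 129, 136, 193, 154, 131, 90, 68, 69, 69, 69, 70, 60, 94, 103, 103, 104]
219 [163, 161, 128, 107, 107, 109, 167, 218, 221, 219, 194, 191, 170, 128, 137, 190, 203, 206, 194, 143, 130, 92, 69, 71, 70, 71, 99, 71, 94, 103, 102, 102]
220 [163, 164, 132, 108, 108, 107, 114, 209, 226, 221, 211, 207, 206, 207, 205, 206, 208, 213, 159, 136, 131, 88, 68, 95, 103, 104, 107, 71, 97, 104, 101, 102]
221 [159, 161, 139, 116, 112, 111, 112, 155, 211, 221, 210, 209, 209, 212, 211, 208, 212, 175, 131, 135, 119, 82, 67, 95, 104, 102, 95, 68, 96, 105, 105, 104]
```

servo_tool(
  travel=[
    [-0.6, 1.9, 0],
    [0, 0, 10],
    [0, 0, 15],
    [0, 0, 10],
    [0, 0, 7],
    [0, 0, 4],
    [0, 0, 2],
    [0, 0, 2],
    [0, 0, 0],
    [0, 0, 0],
  ],
  delta_rot=[
    [0, 0, 0],
    [0, 0, 0],
    [0, 0, 0],
    [0, 0, 0],
    [0, 0, 0],
    [0, 0, 0],
    [0, 0, 0],
    [0, 0, 0],
    [0, 0, 0],
    [0, 0, 0],
  ],
  claw=[10, 10, 10, 10, 10, 10, 10, 10, 10, 10],
)

```text
time: 7.95
tool_pos: [0.6061, 0.1574, 0.1295]
tool_rot: [[-0.949, 0.316, 0.0], [0.316, 0.949, 0.0], [-0.0, 0.0, -1.0]]
ft_force: [0.1, -0.2, 0.4]
opening: 0.0233
grip_force: 40.0
```

servo_tool(
  travel=[
    [-0.8, -1.0, 0],
    [0, 0, 1],
    [0, 0, 1],
    [0, 0, 1],
    [0, 0, 1],
    [0, 0, 0],
  ],
  delta_rot=[
    [0, 0, 0],
    [0, 0, 0],
    [0, 0, 0],
    [0, 0, 0],
    [0, 0, 0],
    [0, 0, 0],
  ],
  claw=[10, 10, 10, 10, 10, 10],
)

```text
time: 8.7
tool_pos: [0.6062, 0.1563, 0.125]
tool_rot: [[-0.949, 0.316, -0.0], [0.316, 0.949, 0.0], [0.0, 0.0, -1.0]]
ft_force: [-0.7, 0.5, -0.8]
opening: 0.0233
grip_force: 40.0
```

```bash
python3 - <<'E'
from h import *
F=[];P=[]
a,d=viewer.read_camera("side"); np.savez("side3",a=a,d=d)
for i in range(5):
    s=sensors.state();F.append(s["ft_force"]);P.append(s["tool_pos"]);viewer.read_camera("top")
print(np.mean(F,0),np.std(F,0),np.mean(P,0),np.std(P,0),s["ft_torque"])
cv2.imwrite("pics/side3.png",cv2.resize(a[215:305,218:298,::-1],None,fx=6,fy=6,interpolation=cv2.INTER_CUBIC))
E
```

```text
[-0.01867956  1.23971088 -0.7513387 ] [0.34174301 0.61101445 0.40510039] [0.60625915 0.15630153 0.12511902] [1.30358380e-05 1.45893791e-05 3.09644049e-05] [ 0.339442    0.13964555 -0.04250938]
```

View pics/side3.png

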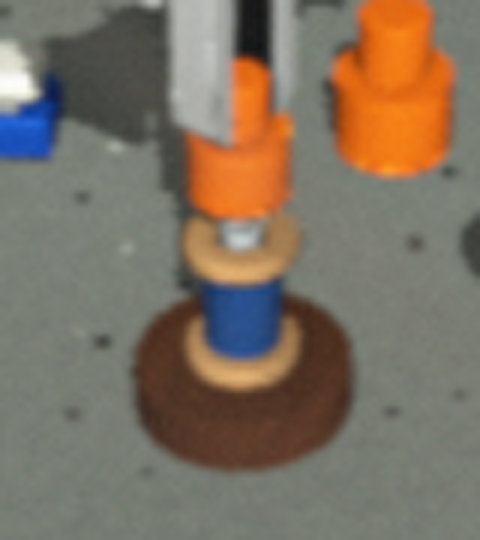

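The crop shows the cap (skirt centre x≈239) sitting over the head (242) and the spool (242), about 0.6 mm too far along +x. I'll nudge it and then descend gently until contact.

servo_tool(
  travel=[
    [0.6, 0.1, 0],
    [0, 0, 1],
    [0, 0, 1],
    [0, 0, 0.5],
    [0, 0, 0],
  ],
  delta_rot=[
    [0, 0, 0],
    [0, 0, 0],
    [0, 0, 0],
    [0, 0, 0],
    [0, 0, 0],
  ],
  claw=[10, 10, 10, 10, 10],
)

```text
time: 9.62
tool_pos: [0.6063, 0.1566, 0.1234]
tool_rot: [[-0.949, 0.316, 0.001], [0.316, 0.949, 0.001], [-0.001, 0.001, -1.0]]
ft_force: [-0.6, 1.5, 5.0]
opening: 0.023
grip_force: 40.0
```

servo_tool(
  travel=[
    [0, 0, 0.5],
    [0, 0, 0.5],
    [0, 0, 0],
  ],
  delta_rot=[
    [0, 0, 0],
    [0, 0, 0],
    [0, 0, 0],
  ],
  claw=[10, 10, 10],
)

```text
time: 10.0
tool_pos: [0.6062, 0.1569, 0.1228]
tool_rot: [[-0.949, 0.316, 0.001], [0.316, 0.949, 0.001], [-0.0, 0.001, -1.0]]
ft_force: [-2.5, 2.8, 7.1]
opening: 0.0232
grip_force: 40.0
```

servo_tool(
  travel=[
    [0.7, 0.3, 0],
    [0, 0, 0],
    [0, 0, 0],
  ],
  delta_rot=[
    [0, 0, 0],
    [0, 0, 0],
    [0, 0, 0],
  ],
  claw=[10, 10, 10],
)

```text
time: 10.38
tool_pos: [0.6059, 0.1572, 0.1227]
tool_rot: [[-0.949, 0.316, 0.001], [0.316, 0.949, 0.001], [-0.001, 0.001, -1.0]]
ft_force: [-1.0, 2.4, 6.1]
opening: 0.0229
grip_force: 40.0
```

```bash
python3 - <<'E'
from h import *
F=[]
for i in range(5):
    a,d=viewer.read_camera("side" if i else "top"); s=sensors.state();F.append(s["ft_force"])
print(np.mean(F,0),s["tool_pos"],s["ft_torque"],s["time"])
np.savez("side4",a=a,d=d)
a=a.astype(float)
def mid(s,x0,pos=True):
    s=s-np.median(np.r_[s[:3],s[-3:]]); s=s if pos else -s
    h=s.max()/2; m=np.nonzero(s>h)[0]; i,j=m[0],m[-1]
    return x0+i-(s[i]-h)/(s[i]-s[i-1]),x0+j+(s[j]-h)/(s[j]-s[j+1])
for r in range(242,250,2): e=mid(a[r,242:270,0]-a[r,242:270,2],242); print("cap",r,e,sum(e)/2)
for r in(278,280,284): e=mid(a[r,228:290,1],228,False); print("foot",r,sum(e)/2)
E
```

```text
[-0.7991632   2.14320496  6.3239175 ] [0.60584703 0.1572363  0.12271275] [0.54502565 0.29357523 0.01408575] 10.625
cap 242 (np.float64(249.38888888888889), np.float64(265.70454545454544)) 257.54671717171715
cap 244 (np.float64(249.38524590163934), np.float64(265.60483870967744)) 257.4950423056584
cap 246 (np.float64(249.3840579710145), np.float64(265.4016393442623)) 257.3928486576384
cap 248 (np.float64(249.48972602739727), np.float64(265.3768656716418)) 257.43329584951954
foot 278 258.0884232954545
foot 280 258.1592741935484
foot 284 257.9781709558823
```

servo_tool(
  travel=[
    [0.6, 0.8, 0],
    [0, 0, 0],
    [0, 0, 0],
  ],
  delta_rot=[
    [0, 0, 0],
    [0, 0, 0],
    [0, 0, 0],
  ],
  claw=[10, 10, 10],
)

```text
time: 11.0
tool_pos: [0.6056, 0.1577, 0.1226]
tool_rot: [[-0.949, 0.316, 0.001], [0.316, 0.949, -0.001], [-0.002, -0.0, -1.0]]
ft_force: [-1.2, 0.7, 5.2]
opening: 0.0235
grip_force: 40.0
```

```bash
python3 - <<'E'
from h import *
F=[]
for i in range(5):
    a,d=viewer.read_camera("side"); s=sensors.state();F.append(s["ft_force"])
print(np.mean(F,0),s["tool_pos"],s["ft_torque"],s["time"])
E
```

```text
[-0.94811401  0.73826327  5.8864501 ] [0.60562572 0.15766437 0.12267303] [0.18975615 0.22668297 0.06400139] 11.25
```

servo_tool(
  travel=[
    [0.5, 0.3, 0.5],
    [0, 0, 0.5],
    [0, 0, 0],
    [0, 0, 0],
    [0, 0, 0],
  ],
  delta_rot=[
    [0, 0, 0],
    [0, 0, 0],
    [0, 0, 0],
    [0, 0, 0],
    [0, 0, 0],
  ],
  claw=[10, 10, 10, 10, 10],
)

```text
time: 11.88
tool_pos: [0.6057, 0.1578, 0.1224]
tool_rot: [[-0.949, 0.316, 0.002], [0.316, 0.949, -0.001], [-0.003, -0.0, -1.0]]
ft_force: [-1.9, -0.4, 8.8]
opening: 0.023
grip_force: 40.0
```

servo_tool(
  travel=[
    [0.3, 0, 0.5],
    [0, 0, 0.5],
    [0, 0, 0],
    [0, 0, 0],
  ],
  delta_rot=[
    [0, 0, 0],
    [0, 0, 0],
    [0, 0, 0],
    [0, 0, 0],
  ],
  claw=[10, 10, 10, 10],
)

```text
time: 12.38
tool_pos: [0.6058, 0.1579, 0.1223]
tool_rot: [[-0.949, 0.316, 0.003], [0.316, 0.949, -0.001], [-0.004, -0.0, -1.0]]
ft_force: [-2.6, -0.0, 11.0]
opening: 0.0234
grip_force: 40.0
```

```bash
python3 - <<'E'
from h import *
F=[]
for i in range(4):
    a,d=viewer.read_camera("side"); s=sensors.state();F.append(s["ft_force"])
print(np.mean(F,0),s["tool_pos"],s["ft_torque"],s["time"])
np.savez("side5",a=a,d=d)
cv2.imwrite("pics/side5.png",cv2.resize(a[215:305,218:298,::-1],None,fx=6,fy=6,interpolation=cv2.INTER_CUBIC))
E
```

```text
[-2.03923122 -0.41992313 10.48043519] [0.60578964 0.1578774  0.12223563] [-0.11601156  0.49183914 -0.00177413] 12.575
```

View pics/side5.png

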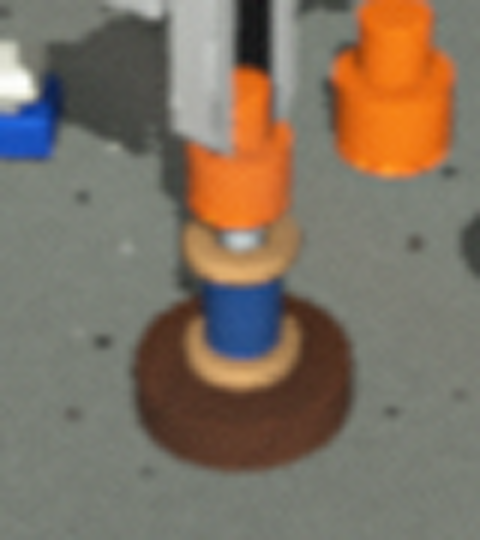

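The side view shows the cap seated over the head with the tip hidden, its underside just above the spool. Before pushing, I'll check the stand height from the depth image.

```bash
python3 - <<'E'
from h import *
for n,f,box in(("side","side5",(slice(255,300),slice(235,282))),("top","top0",(slice(200,240),slice(212,250))),("side","side0",(slice(255,300),slice(235,282)))):
    z=np.load(f+".npz");a,d=z["a"],z["d"];C=cloud(n,d);h=cv2.cvtColor(a,cv2.COLOR_RGB2HSV)
    m=np.zeros(d.shape,bool);m[box]=((h[...,2]<125)&(h[...,1]>110)&((h[...,0]<14)|(h[...,0]>172))&(d>0))[box]
    P=C[m]; r=np.hypot(P[:,0]-.6055,P[:,1]-.157); T=P[(r<.038)&(r>.026)]
    g=np.zeros(d.shape,bool);g[(slice(300,330),slice(240,280)) if n=="side" else (slice(240,250),slice(190,215))]=1; G=C[g&(d>0)]
    print(n,f,len(T),"foot top",np.median(T[:,2]),T[:,2].std(),"counter",np.median(G[:,2]))
    zz=P[:,2]; top=P[zz>np.median(T[:,2])-.004]; print("centre",(np.percentile(top,2,0)+np.percentile(top,98,0))/2)
E
```

```text
side side5 231 foot top 0.02140589989297581 0.0009928441275875687 counter -0.0001246617141650308
centre [0.60236065 0.16481895 0.02086305]
top top0 188 foot top 0.02165465121030785 0.004965887065250161 counter -0.0004238092422511608
centre [0.60115416 0.15711525 0.02469648]
side side0 232 foot top 0.02147926587832455 0.0009980628794107006 counter -0.00012133034801337095
centre [0.6025252  0.16410077 0.02097113]
```

Stand origin z is about 0.0075, so the cap sits at about 0.086 in the stand frame, which is on the beads, and the pause is done. Now I push.

servo_tool(
  travel=[
    [0.3, 0, 1],
    [0, 0, 1],
    [0, 0, 1],
    [0, 0, 1],
    [0, 0, 0],
  ],
  delta_rot=[
    [0, 0, 0],
    [0, 0, 0],
    [0, 0, 0],
    [0, 0, 0],
    [0, 0, 0],
  ],
  claw=[10, 10, 10, 10, 10],
  newtons=55,
)

```text
time: 13.2
tool_pos: [0.6048, 0.158, 0.116]
tool_rot: [[-0.949, 0.316, 0.002], [0.316, 0.949, -0.001], [-0.002, -0.0, -1.0]]
ft_force: [2.8, 0.8, 1.1]
opening: 0.023
grip_force: 55.0
```

The force dropped, so it clicked. I keep pushing.

servo_tool(
  travel=[
    [-0.5, 0.2, 1],
    [0, 0, 1],
    [0, 0, 1],
    [0, 0, 1],
    [0, 0, 1],
    [0, 0, 1],
    [0, 0, 1],
    [0, 0, 1],
    [0, 0, 0],
  ],
  delta_rot=[
    [0, 0, 0],
    [0, 0, 0],
    [0, 0, 0],
    [0, 0, 0],
    [0, 0, 0],
    [0, 0, 0],
    [0, 0, 0],
    [0, 0, 0],
    [0, 0, 0],
  ],
  claw=[10, 10, 10, 10, 10, 10, 10, 10, 10],
)

```text
time: 14.32
tool_pos: [0.6055, 0.1589, 0.1105]
tool_rot: [[-0.949, 0.316, 0.002], [0.316, 0.949, 0.0], [-0.002, 0.001, -1.0]]
ft_force: [-3.4, -1.1, 10.8]
opening: 0.0229
grip_force: 55.0
```

servo_tool(
  travel=[
    [0.3, -0.4, 1],
    [0, 0, 1],
    [0, 0, 1],
    [0, 0, 0],
    [0, 0, 0],
    [0, 0, 0],
  ],
  delta_rot=[
    [0, 0, 0],
    [0, 0, 0],
    [0, 0, 0],
    [0, 0, 0],
    [0, 0, 0],
    [0, 0, 0],
  ],
  claw=[10, 10, 10, 10, 10, 10],
)

```text
time: 15.08
tool_pos: [0.6063, 0.1588, 0.1102]
tool_rot: [[-0.949, 0.316, 0.005], [0.316, 0.949, 0.001], [-0.004, 0.002, -1.0]]
ft_force: [-7.4, -0.4, 20.8]
opening: 0.0231
grip_force: 55.0
```

```bash
python3 - <<'E'
from h import *
F=[]
for i in range(4):
    a,d=viewer.read_camera("side"); s=sensors.state();F.append(s["ft_force"])
print(np.mean(F,0),s["tool_pos"],s["ft_torque"],s["time"],np.abs(s["qd"]).max())
cv2.imwrite("pics/side6.png",cv2.resize(a[215:305,170:290,::-1],None,fx=5,fy=5,interpolation=cv2.INTER_CUBIC))
E
```

```text
[-5.93134133 -0.96373542 20.97743887] [0.60630084 0.15886972 0.11023981] [-9.16171125e-02  1.36658026e+00 -7.51472018e-04] 15.275 0.10781488656595459
```

View pics/side6.png

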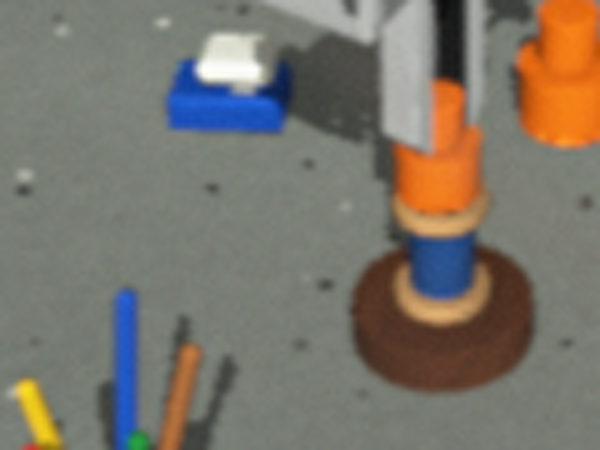

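The cap is home: the skirt nearly touches the spool top at (440,212), and the spool, punch and mug pencils haven't moved. One small centring nudge, then I hand in.

servo_tool(
  travel=[
    [0.5, -0.3, 0],
    [0.5, -0.2, 0],
    [0, 0, 0],
    [0, 0, 0],
    [0, 0, 0],
    [0, 0, 0],
  ],
  delta_rot=[
    [0, 0, 0],
    [0, 0, 0],
    [0, 0, 0],
    [0, 0, 0],
    [0, 0, 0],
    [0, 0, 0],
  ],
  claw=[10, 10, 10, 10, 10, 10],
)

```text
time: 16.02
tool_pos: [0.6062, 0.1588, 0.1103]
tool_rot: [[-0.949, 0.316, 0.007], [0.316, 0.949, 0.001], [-0.007, 0.004, -1.0]]
ft_force: [-3.8, 0.7, 18.1]
opening: 0.0229
grip_force: 55.0
```

```bash
python3 -c "
from h import *
print(order.hand_in())"
```

```text
the job is handed in; nothing more can be done
None
```

The 38 mm cap clicked past the beads and is fully home on the spindle, still held and pressed down with about 18 N; the job was handed in at about 16 s, and the hand-in call returned no verdict.

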